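Press the lid home on the kitchen tin

ROBOT

A 7-joint arm with a two-finger parallel gripper is mounted at the origin on the work surface. World frame = base frame: x ahead of the robot, y to its left, z up, the work surface at z = 0. Lengths are in mm, angles in rad, forces in N, time in s.
With the tool pointing down it reaches from about 350 to 900 mm from the base axis. Payload 8.1 kg.
Tool frame: the origin (TCP) lies between the finger pads; the fingertips stand 11 mm ahead of it and the grasp point (between the pads) lies 8 mm behind it; z points along the fingers, y is the line along which they close (so a half turn about z gives the same grasp; the last joint's range is limited). The gripper opens to 92 mm and grips with 3 to 60 N. Pads are 19 mm wide; open, the fingers measure 130 mm over their backs; the gripper's body (75 mm by 190 mm) begins 47 mm behind the grasp point.
Start: joints at [1.063, 0.434, 0.025, 1.573, -0.012, 1.134, -0.075], TCP at [246.125, -574.511, 237.742] pointing down, gripper open.
Joint ranges: [-2.62, 2.62], [-0.44, 2.09], [-1.27, 1.32], [0.08, 2.57], [-1.32, 4.46], [0.12, 2], [-2.74, 2.74]. Speed limits (rad/s): [2.22, 2.22, 3.01, 3.01, 3.14, 3.14, 3.14].

INTERFACE

Orientations are given as a unit quaternion [w, x, y, z].
In Python, from plant import ctrl gives the robot as it stands.
- The arm moves only by the shell command python3 -m handwheel 'ROWS' [OPENING]. ROWS is a JSON object of lists of equal length, an entry for each row: "delta_pos": the shift along the tool's x, y, z in mm, a list of three; "twist": the turn about the tool's z in rad. A call has 1 to 12 rows; each row shifts and turns the commanded pose from where the row before left it, along the tool's axes as they then stand; what a row does not reach is not made up. A row lasts 1/8 s, in which the tool goes at most 62.5 mm and 10.7 degrees, less where a joint would pass 70% of its speed; a pose out of reach is approached as far as the arm can. A call is refused whole if a number of a shift passes 62.5 or a number of a turn 0.188, either way. A call with a gripper value outside its range is refused whole. OPENING is the finger opening in mm, from 0 to 91.8, set as the call begins (- or left out, the last holds). The fingers move at their own pace and stop on an object; the grip force is fixed at half the most. Time passes only in rows, so rows that do not move let the fingers close. It gives the time, the measured TCP pose, the force, the opening and the grip force at its end, in the units of the state.
- ctrl.read_state(): the state, without advancing time (a new reading comes with each control period).
- ctrl.camera(name): name is "side" or "top" or "wrist"; returns the picture (480x640x3 uint8, blue, green, red); there is no depth.
- ctrl.camera_params(name): a dict with "vfov" (degrees; the focal length in pixels is half the picture's height over the tangent of half this angle, whatever the lens; pixels are square), "cx", "cy" (the principal point, pixels), "world_from_camera" (4x4, takes a point from camera to world coordinates). Camera axes: x right, y up, looking along -z (the intrinsics and any distortion apply to the point x, -y, -z); pixel columns grow to the right and rows downward; lengths in mm; the calibration is good to about 2 mm. A picture is of the moment at which its call begins: read the wrist's pose just before it. camera_params takes no time and is no camera call; for the wrist camera it gives the pose at the moment of the call.
- ctrl.hand_in(): hands the job in; it is judged then, once.
The state is a dict: "t": time; "joint_positions": joint angles; "joint_velocities": joint speeds; "effort": joint torques, N m; "tcp_pos": TCP position; "orientation": TCP orientation; "contact_force": force on the tool from outside, world axes, zero at the start; "moment": the same for the moment, N m; "width": finger opening in mm; "finger_force": force on a finger pad.
Only numpy, scipy, OpenCV 4.12 (cv2) and the standard library are available. Lean on these libraries where they do the work, as an engineer would, in place of code of your own. Each camera call takes 0.05 s, during which the arm holds its last target. There are 200 camera calls.

TASK

Take the blue lid out of the oak tray, set it squarely on the blue tin and let go of it: its four stiff corner seals will hold it up, and leaning on the middle will not seat it. Press its corners down one by one until every corner is fully home and the lid sits flush on the rim, going gently because the thin tin buckles under more than about 50 N, and take the hand away. Then, to confirm that it is seated, push straight down on the middle of its handle with a steady 20 N, not much more or less, for a full second, let go, and leave everything else where it is.

Things in the scene. Friction and masses are not known exactly. Their poses are not given: they have to be found in the camera images.
- tin: Open blue tin, 160 x 105 mm, 90 mm high, walls 4 mm, brass label frames on its long sides; it does not move when pushed. Origin: centre of its underside on the worktop; x along the 160 mm side, z up; rim at z = 90 mm. Fully home, the lid's flange lies on the rim: lid origin 76 mm, flange top 95 mm above the tin's origin. More than 60 N between lid and tin buckles it.
- tin_mouth (a point): Centre of the tin's mouth, at rim height. In each inside corner (68 mm along x, 41 mm along y from here) a black rubber seal block 14 x 13 mm stands 5 to 8 mm above the rim, each different. A block slides down under about 16 N, stays where pushed, no spring; level with the rim, the lid meets the rim and stops hard. The lid's weight does not move them; all four at once need 64 N.
- blue_lid: Blue lid, 0.15 to 0.3 kg, flat in the tray: flange 166 x 111 x 5 mm; plug below it 114 x 89 mm, 14 mm deep, entering the tin with 4 mm to spare each side, either way round; on top an oak bar handle 80 mm long (x), 18 mm wide (y), 34 mm high. Origin: centre of the plug's underside; x along the long side, z up; flange top z = 19, handle top z = 53 mm.
- corner0 (a point): Point on the blue lid's flange top, +68 mm along lid x, +41 mm along lid y: over a seal block when the lid is on the tin; the place to press.
- corner1 (a point): Point on the blue lid's flange top, -68 mm along lid x, +41 mm along lid y: over a seal block when the lid is on the tin; the place to press.
- corner2 (a point): Point on the blue lid's flange top, -68 mm along lid x, -41 mm along lid y: over a seal block when the lid is on the tin; the place to press.
- corner3 (a point): Point on the blue lid's flange top, +68 mm along lid x, -41 mm along lid y: over a seal block when the lid is on the tin; the place to press.
- tray: Pale oak open tray 236 x 346 mm, 50 mm high, walls and floor 8 mm; it does not move. Origin: centre of its underside on the worktop; y along its 346 mm side. It holds the two lids, lying about along its x, and the brush.
- red_lid: Red lid of another, smaller tin: flange 140 x 92 mm, same thickness and oak handle as the blue lid's, origin at the centre of its plug's underside. Leave it in the tray.
- brush: Pastry brush with dark wooden handle, 190 mm long and 42 mm wide, lying in the tray along its x. Leave it.
- mug: White mug, 80 mm across, 95 mm high; origin: centre of its underside. Leave it.
- jar: Glass jar with brass cap, 76 mm across, 130 mm high; origin: centre of its underside. Leave it.
- bowl: Blue bowl, 130 mm across, 60 mm high; origin: centre of its underside. Leave it.
- mill: Dark wooden pepper mill, 56 mm across, 152 mm high; origin: centre of its underside. Leave it.
There are look-alikes about, which are no part of the job. Leave any turquoise look-alike of the tin alone.

How it is judged (in metres and radians):
On the way, in this order (a step that is already met when the one before it is completed fails the run):
1. the blue lid has been lifted out of the tray (z of blue_lid in the frame of tray above 0.06 m), for 0.1 s.
2. the blue lid lies on the tin, its plug in the mouth, let go of (horizontal distance between blue_lid and tin below 0.01 m and z of blue_lid in the frame of tin below 0.088 m and angle between blue_lid's own z axis and vertical below 0.15 rad and angle between the x axis of blue_lid and the x axis of tin, either way round below 0.12 rad and contact force between the fingers and blue_lid below 0.3 N), for 0.2 s.
3. all four corners of the lid are pressed home and the fingers are off it (z of corner0 in the frame of tin between 0.092 and 0.0972 m and z of corner1 in the frame of tin between 0.092 and 0.0972 m and z of corner2 in the frame of tin between 0.092 and 0.0972 m and z of corner3 in the frame of tin between 0.092 and 0.0972 m and horizontal distance between blue_lid and tin below 0.008 m and contact force between the fingers and blue_lid below 0.3 N), for 0.2 s.
4. the seated lid is confirmed: pushed down on the tin with 17 to 28 N (its own weight of 1.5 to 3 N included) by the fingers within 30 mm of its middle (z of corner0 in the frame of tin between 0.092 and 0.0972 m and z of corner1 in the frame of tin between 0.092 and 0.0972 m and z of corner2 in the frame of tin between 0.092 and 0.0972 m and z of corner3 in the frame of tin between 0.092 and 0.0972 m and horizontal distance between blue_lid and tin below 0.008 m and contact force between blue_lid and tin between 17 and 28 N and horizontal distance between the grasp point and blue_lid below 0.03 m), for 0.8 s.
At the end, for the whole second after the job is handed in: The blue lid rests at rest on the tin, released, its centre within 8 mm of the tin's, and the flange top at each of its four corners less than 2.2 mm above its fully-home height (95 mm over the tin's underside) (all of step 3 and linear speed of blue_lid below 0.02 m/s); the robot touches nothing.
It fails at once if the lid is pressed or dropped on the tin with more than 60 N (contact force between blue_lid and tin above 60 N).
It fails at once if the red lid or the brush is moved more than 40 mm or tipped (distance of any of red_lid, brush from where it was at the start of the episode above 0.04 m or angle between any of red_lid, brush's own z axis and vertical above 0.35 rad).
It fails at once if the mug, jar, bowl or pepper mill is moved more than 40 mm or tipped (distance of any of mug, jar, bowl, mill from where it was at the start of the episode above 0.04 m or angle between any of mug, jar, bowl, mill's own z axis and vertical above 0.35 rad).
It also fails if it takes over 72 s, if anything falls off the work surface, if the arm or the gripper's body presses on something with over 40 N, if the wrist force passes 120 N, or if a joint passes its speed limit or range.

## Working session

There is one attempt and no reset: what is moved stays moved. The work goes in short steps, Python scripts to look and compute and a shell command to move; the robot and the scene stay as the last step left them, time stands still between calls to the robot, and variables do not carry over. Pictures are saved under pics/ and viewed, at most 10 in all, crops included, and the job is handed in when it is done.

```bash
mkdir -p pics; ls; python3 - <<'E'
from plant import ctrl
import cv2
print(ctrl.read_state())
for n in("side","top","wrist"):
    p=ctrl.camera_params(n);print(n,p)
    cv2.imwrite(f"pics/{n}0.png",ctrl.camera(n))
E
```

```text
pics
{'t': 0.0, 'joint_positions': array([ 1.06338037,  0.43520353,  0.02495399,  1.57412831, -0.01158017,
        1.13401698, -0.07509973]), 'joint_velocities': array([-0.00066186, -0.00021316,  0.00017169, -0.00107789,  0.00038502,
       -0.00020485, -0.00071529]), 'effort': array([-1.75968044e-04, -6.67847729e+01,  9.84963700e-01, -3.14458752e+01,
       -6.06448087e-02,  4.28830110e-02,  1.64203830e-04]), 'tcp_pos': array([ 245.90271997, -574.02858903,  236.94477595]), 'orientation': array([-7.70053848e-04,  9.79589474e-01,  2.01006998e-01, -2.37281082e-04]), 'contact_force': array([ 0.31217297,  0.08912533, -0.23775153]), 'moment': array([0.00095658, 0.0297854 , 0.04185026]), 'finger_force': 0.0, 'width': 91.79695686699081}
side {'vfov': 57.30690810434363, 'cx': 321.3710178469285, 'cy': 233.12179801249658, 'world_from_camera': array([[-8.50190523e-01,  3.14583167e-01, -4.22153416e-01,
         2.34999136e+01],
       [-5.26310269e-01, -4.87786867e-01,  6.96463547e-01,
         8.60471801e+02],
       [ 1.31748164e-02,  8.14310385e-01,  5.80280123e-01,
         7.91966072e+02],

[... 282 characters left out ...]
  [-9.99523815e-01,  2.38548568e-02, -1.95726454e-02,
        -1.50869408e+01],
       [-1.52648106e-02,  1.68992179e-01,  9.85499178e-01,
         1.32551351e+03],
       [ 0.00000000e+00,  0.00000000e+00,  0.00000000e+00,
         1.00000000e+00]])}
wrist {'vfov': 71.49251973252099, 'cx': 322.53478815433374, 'cy': 238.28212323455395, 'world_from_camera': array([[ 3.92613237e-01,  8.83920334e-01,  2.54046630e-01,
         3.14569196e+02],
       [-9.19700845e-01,  3.78021515e-01,  1.06066442e-01,
        -5.44836749e+02],
       [-2.28080650e-03, -2.75289989e-01,  9.61358528e-01,
         3.84431131e+02],
       [ 0.00000000e+00,  0.00000000e+00,  0.00000000e+00,
         1.00000000e+00]])}
```

View pics/top0.png

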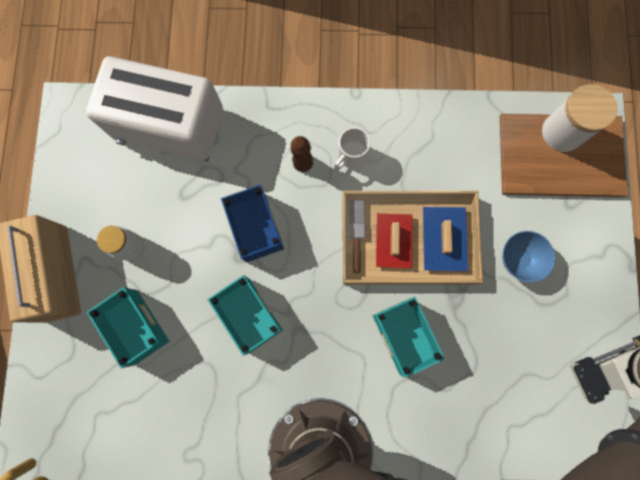

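View pics/side0.png

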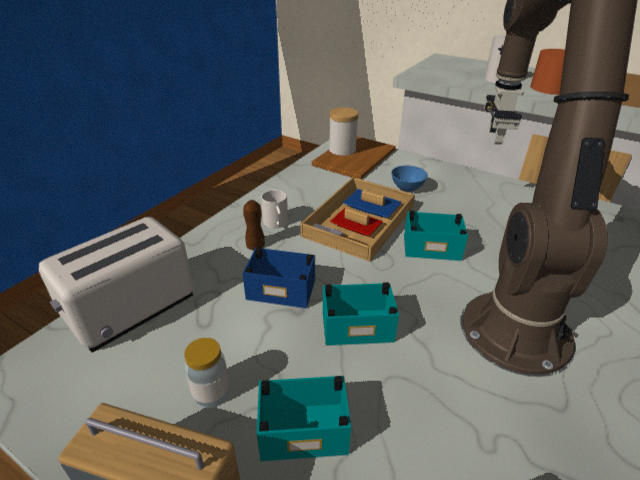

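The top view shows the blue lid at about (446,240), the red lid at (395,240), the brush at (357,240) and the blue tin at (252,222). The side view agrees; the other tins are turquoise.

```bash
cat > h.py <<'E'
import numpy as np, cv2, json
from plant import ctrl
from scipy.spatial.transform import Rotation as R
def ray(p,uv):
    f=240/np.tan(np.radians(p["vfov"]/2)); uv=np.atleast_2d(uv).astype(float)
    d=np.c_[(uv[:,0]-p["cx"])/f,-(uv[:,1]-p["cy"])/f,-np.ones(len(uv))]
    M=np.array(p["world_from_camera"]); return M[:3,3],d@M[:3,:3].T
def onz(p,uv,z):
    o,d=ray(p,uv); return o+d*((z-o[2])/d[:,2])[:,None]
def proj(p,X):
    M=np.linalg.inv(np.array(p["world_from_camera"])); c=np.atleast_2d(X)@M[:3,:3].T+M[:3,3]
    f=240/np.tan(np.radians(p["vfov"]/2)); return np.c_[p["cx"]-f*c[:,0]/c[:,2],p["cy"]+f*c[:,1]/c[:,2]]
def blobs(im,lo,hi,amin=300):
    m=cv2.inRange(cv2.cvtColor(im,cv2.COLOR_BGR2HSV),np.array(lo),np.array(hi))
    m=cv2.morphologyEx(m,cv2.MORPH_CLOSE,np.ones((5,5)))
    cs,_=cv2.findContours(m,cv2.RETR_EXTERNAL,cv2.CHAIN_APPROX_NONE)
    return sorted([c[:,0] for c in cs if cv2.contourArea(c)>amin],key=lambda c:-cv2.contourArea(c))
def rect(P):
    (c,s,a)=cv2.minAreaRect(P[:,:2].astype(np.float32))
    if s[0]<s[1]: s=s[::-1];a+=90
    return np.round(c,1),np.round(s,1),round((a+90)%180-90,2)
BLUE=([108,120,30],[125,255,255])
def tool():
    s=ctrl.read_state(); q=s["orientation"]; return s,np.array(s["tcp_pos"]),R.from_quat(np.r_[q[1:],q[0]]).as_matrix()
E
python3 - <<'E'
from h import *
p=ctrl.camera_params("top");im=cv2.imread("pics/top0.png")
for b in blobs(im,*BLUE):
    print(b.mean(0),len(b),"z27",rect(onz(p,b,27)),"z90",rect(onz(p,b,90)))
hs=cv2.cvtColor(im,cv2.COLOR_BGR2HSV);print(hs[230,430],hs[210,235],hs[225,255])
s,t,M=tool();print(M.round(3))
p=ctrl.camera_params("side");im=cv2.imread("pics/side0.png")
for b in blobs(im,*BLUE):
    print(b.mean(0),len(b),"z27",rect(onz(p,b,27)),"z90",rect(onz(p,b,90)))
E
```

```text
[251.73232323 222.77272727] 198 z27 (array([560.2, 191.1]), array([180.2, 108.3]), 21.34) z90 (array([547.7, 181.1]), array([171.4, 103.1]), 21.34)
[444.84577114 238.67164179] 201 z27 (array([ 530.6, -305.4]), array([160.7, 106.6]), 0.83) z90 (array([ 519.5, -291.3]), array([152.9, 101.4]), 0.83)
[108 162 129] [109 154  68] [109 173  65]
[[ 0.919  0.394 -0.001]
 [ 0.394 -0.919  0.001]
 [-0.    -0.001 -1.   ]]
[115.37561943 115.91575818] 1009 z27 (array([ 2880. , -1863.2]), array([5389.7, 2720.7]), -27.59) z90 (array([ 2644.7, -1638.9]), array([4945.8, 2496.6]), -27.59)
[279.72941176 274.98431373] 255 z27 (array([575.2, 165.7]), array([205.7, 193.5]), -68.68) z90 (array([529.8, 222.9]), array([188.7, 177.6]), -68.68)
[371.57037037 203.96296296] 135 z27 (array([ 532.3, -297.2]), array([165.3, 116.2]), 1.2) z90 (array([ 490.4, -201.8]), array([151.7, 106.6]), 1.2)
```

```bash
cat >> h.py <<'E'
def go(target,ang=None):
    s,t,M=tool(); d=M.T@(np.array(target)-t); yaw=np.degrees(np.arctan2(M[1,0],M[0,0]))
    print("t",round(s["t"],2),"tcp",t.round(1),"yaw",round(yaw,2),"F",s["contact_force"].round(1),"w",round(s["width"],1),"tool delta",d.round(1),"tilt",M[:,2].round(4),
      "" if ang is None else ("twist",round(np.radians(yaw-ang),4)))
E
python3 -c "
from h import *
go([531,-303,237],0.8)"
```

```text
t 0.15 tcp [ 245.9 -574.2  237.1] yaw 23.18 F [0.2 0.9 0.2] w 91.5 tool delta [ 3.688e+02 -1.370e+02  2.000e-01] tilt [-6.0e-04  1.1e-03 -1.0e+00] ('twist', np.float64(0.3907))
```

```bash
python3 -m handwheel '{"delta_pos":[[37,-14,0],[37,-14,0],[37,-14,0],[37,-14,0],[37,-14,0],[37,-14,0],[37,-14,0],[37,-13,0],[37,-13,0],[36,-13,0],[0,0,0],[0,0,0]],"twist":[0,0,0,0,0,0,0,0,0,0,0.18,0.18]}' 50; python3 -m handwheel '{"delta_pos":[[0,0,0],[0,0,0]],"twist":[0.031,0]}'
python3 - <<'E'
from h import *
go([531,-303,237],0.8)
p=ctrl.camera_params("wrist");im=ctrl.camera("wrist");cv2.imwrite("pics/w1.png",im)
for b in blobs(im,*BLUE): print(b.mean(0),len(b),rect(onz(p,b,27)))
E
```

```text
t: 1.65
tcp_pos: [531.6, -302.6, 237.3]
orientation: [-0.0, 1.0, 0.02, -0.0]
contact_force: [-0.2, -0.2, -0.3]
width: 49.8
finger_force: 0.0
t: 1.9
tcp_pos: [531.3, -303.3, 237.6]
orientation: [0.0, 1.0, 0.008, -0.0]
contact_force: [0.8, -0.6, 0.0]
width: 50.1
finger_force: 0.0
t 1.9 tcp [ 531.3 -303.3  237.6] yaw 0.96 F [ 0.8 -0.6  0. ] w 50.1 tool delta [-0.3 -0.3  0.6] tilt [-3.e-04 -0.e+00 -1.e+00] ('twist', np.float64(0.0028))
[321.25382932 198.20423049] 1371 (array([ 535. , -303.6]), array([164.4, 109.8]), 0.56)
[283.19607843 217.57843137] 102 (array([ 527.4, -262.6]), array([28.7, 26.4]), -1.41)
```

View pics/w1.png

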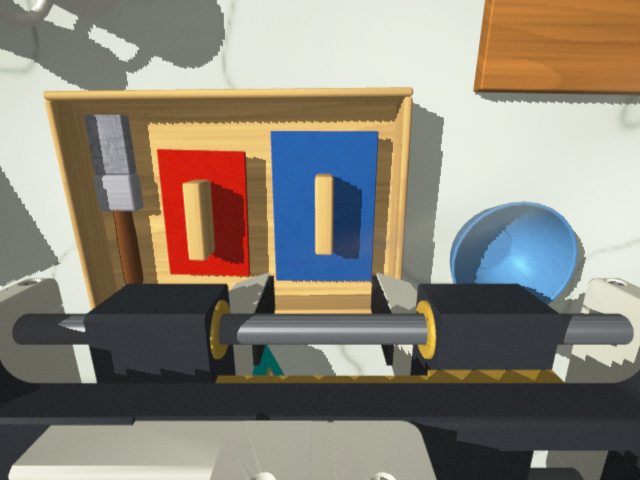

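The wrist view shows the blue flange spanning (272..378, 131..281), with its handle at (324,214) between the fingers. Its size reads 164x110, which matches. Descending to grasp.

```bash
python3 -m handwheel '{"delta_pos":[[3,0.5,30],[0,0,30],[0,0,30],[0,0,30],[0,0,25],[0,0,20],[0,0,15],[0,0,9],[0,0,5],[0,0,0],[0,0,0]],"twist":[0.006,0,0,0,0,0,0,0,0,0,0]}' 50; python3 -c "
from h import *
go([534,-303.8,43],0.6)"; python3 -m handwheel '{"delta_pos":[[0,0,0],[0,0,0],[0,0,0],[0,0,0],[0,0,0],[0,0,0]],"twist":[0,0,0,0,0,0]}' 5
```

```text
t: 3.32
tcp_pos: [534.7, -303.9, 44.3]
orientation: [0.0, 1.0, 0.004, 0.0]
contact_force: [0.6, 0.1, 0.1]
width: 49.9
finger_force: 0.0
t 3.33 tcp [ 534.7 -303.9   44.3] yaw 0.45 F [0.6 0.1 0.1] w 49.9 tool delta [-0.7 -0.1  1.3] tilt [ 8.e-04 -4.e-04 -1.e+00] ('twist', np.float64(-0.0027))
t: 4.08
tcp_pos: [534.4, -303.8, 43.8]
orientation: [0.0, 1.0, 0.004, 0.0]
contact_force: [-0.1, -0.7, 1.7]
width: 18.0
finger_force: 30.0
```

```bash
python3 -m handwheel '{"delta_pos":[[0,0,-10],[0,0,-20],[0,0,-30],[0,0,-40],[0,0,-40],[0,0,-40],[0,0,-20],[0,0,0]],"twist":[0,0,0,0,0,0,0,0]}'; python3 -c "
from h import *
go([410,126,244],21.3)"
```

```text
t: 5.08
tcp_pos: [535.1, -304.0, 245.7]
orientation: [0.001, 1.0, 0.004, 0.002]
contact_force: [-0.1, 0.9, -2.6]
width: 17.8
finger_force: 30.0
t 5.08 tcp [ 535.1 -304.   245.7] yaw 0.44 F [-0.1  0.9 -2.6] w 17.8 tool delta [-121.8 -431.     0.7] tilt [ 0.0031 -0.0014 -1.    ] ('twist', np.float64(-0.3641))
```

```bash
python3 -m handwheel '{"delta_pos":[[-10,-36,0],[-11,-38,0],[-11,-40,0],[-11,-40,0],[-11,-40,0],[-11,-40,0],[-11,-40,0],[-11,-40,0],[-11,-40,0],[-11,-40,0],[-11,-37,0],[0,0,0]],"twist":[0,0,0,0,0,0,0,0,0,0,0,-0.1]}'
python3 -m handwheel '{"delta_pos":[[0,0,0],[0,0,0],[0,0,0],[0,0,0]],"twist":[-0.13,-0.13,0,0]}'
python3 - <<'E'
from h import *
go([410,126,244],21.3)
p=ctrl.camera_params("wrist");im=ctrl.camera("wrist");cv2.imwrite("pics/w2.png",im)
for b in blobs(im,*BLUE): print(b.mean(0),len(b),rect(onz(p,b,90)))
E
```

```text
t: 6.58
tcp_pos: [409.2, 129.1, 242.7]
orientation: [-0.0, 0.998, 0.057, -0.001]
contact_force: [-0.8, -0.7, -2.6]
width: 17.6
finger_force: 30.0
t: 7.08
tcp_pos: [410.7, 126.1, 243.2]
orientation: [0.0, 0.983, 0.181, -0.001]
contact_force: [0.4, 0.9, -1.2]
width: 17.9
finger_force: 30.0
t 7.08 tcp [410.7 126.1 243.2] yaw 20.9 F [ 0.4  0.9 -1.2] w 17.9 tool delta [-0.7 -0.1 -0.8] tilt [-1.e-03 -3.e-04 -1.e+00] ('twist', np.float64(-0.007))
[319.77798507  80.46641791] 1072 (array([521.2, 174.8]), array([121.3, 108.1]), 20.81)
[308.97948718 223.02820513] 1560 (array([411.4, 127.2]), array([200.8, 116.1]), -69.15)
[392.08561237 159.65279429] 841 (array([494.1,  95.8]), array([88.1, 77.7]), 59.23)
[225.9        142.85882353] 340 (array([446.7, 225.1]), array([43.3, 42.1]), -69.18)
[296.20125786 144.23899371] 159 (array([469.8, 174.5]), array([25.9, 23.4]), -69.18)
```

View pics/w2.png

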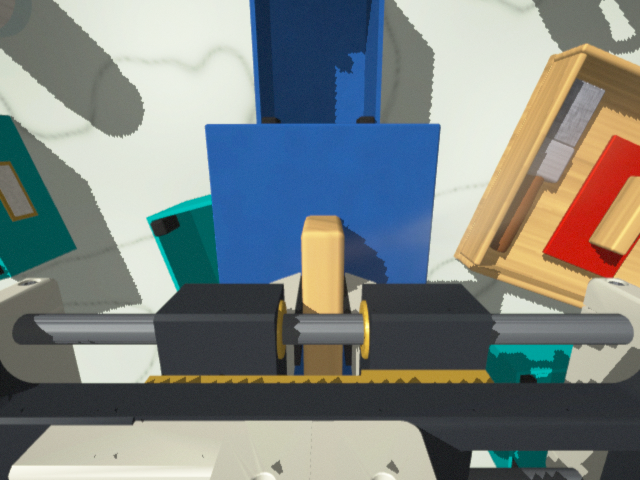

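The wrist view shows the held lid hiding much of the tin; the lid's far edge runs from (207,125) to (440,124). I'll shift sideways so the tin sits clear at the left.

```bash
python3 - <<'E'
from h import *
go([550,-28,243],20.9)
E
```

```text
t 7.12 tcp [410.8 126.1 243.3] yaw 20.92 F [ 0.5 -0.1 -1.6] w 18.3 tool delta [ 75.  193.7   0.3] tilt [-7.e-04 -3.e-04 -1.e+00] ('twist', np.float64(0.0004))
```

```bash
python3 -m handwheel '{"delta_pos":[[15,39,0],[15,39,0],[15,39,0],[15,39,0],[15,38,0],[0,0,0],[0,0,0],[0,0,0]],"twist":[0,0,0,0,0,0,0,0]}'
python3 - <<'E'
from h import *
go([550,-28,243],20.9)
p=ctrl.camera_params("wrist");im=ctrl.camera("wrist");s,t,M=tool();cv2.imwrite("pics/w3.png",im)
np.savez("w3.npz",t=t,M=M,**{k:np.array(v) for k,v in p.items()})
for b in blobs(im,*BLUE): print(b.mean(0),b.min(0),b.max(0),len(b),rect(onz(p,b,90)))
E
```

```text
t: 8.12
tcp_pos: [550.2, -26.6, 243.7]
orientation: [-0.0, 0.983, 0.183, -0.0]
contact_force: [-0.3, 0.6, -2.1]
width: 18.0
finger_force: 30.0
t 8.12 tcp [550.2 -26.6 243.7] yaw 21.13 F [-0.3  0.6 -2.1] w 18.0 tool delta [-0.7  1.2  0.7] tilt [-3.e-04  3.e-04 -1.e+00] ('twist', np.float64(0.004))
[108.0199005  139.06965174] [10 29] [200 224] 1206 (array([561.6, 171.6]), array([159.8, 137.5]), 21.35)
[316.91941982 185.97340854] [205 124] [434 283] 2482 (array([565.3, -19.8]), array([201.7, 147.2]), -68.91)
```

View pics/w3.png

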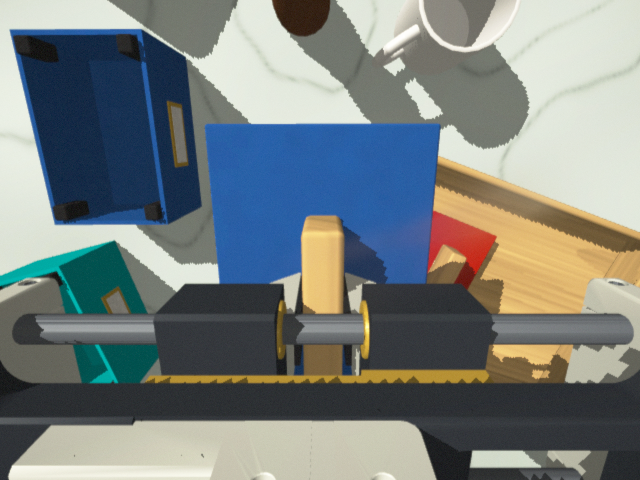

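The tin is clear at the left of the wrist view, with rim corners near (11,31), (142,30), (52,224) and (166,224). The held lid's corners are at (207,125) and (440,124). I'll fit lines to the edges next.

```bash
python3 - <<'E'
from h import *
z=np.load("w3.npz");p={k:z[k] for k in("vfov","cx","cy","world_from_camera")};t,M=z["t"],z["M"]
im=cv2.imread("pics/w3.png");B=blobs(im,*BLUE);tin,lid=sorted(B[:2],key=lambda b:b[:,0].mean())
def edge(b,ax,val,lo,hi,Z):   # outermost contour points between lo..hi on the other axis -> line in world
    o=1-ax; pts=[]
    for c in range(lo,hi):
        v=b[b[:,o]==c][:,ax]
        if len(v): q=[0,0];q[ax]=(v.min() if val=="min" else v.max());q[o]=c;pts.append(q)
    P=onz(p,np.array(pts,float)+[(0.5 if val=="max" else -0.5)*(ax==0),(0.5 if val=="max" else -0.5)*(ax==1)],Z)[:,:2]
    vx,vy,x,y=cv2.fitLine(P.astype(np.float32),cv2.DIST_HUBER,0,.01,.01).ravel()
    return np.array([x,y]),np.array([vx,vy]),np.degrees(np.arctan2(vy,vx))
L=edge(tin,0,"min",50,205,90);T=edge(tin,1,"min",25,130,90);Bt=edge(tin,1,"max",65,150,90)
print("tin angles L,T,B",L[2],T[2],Bt[2])
a=np.radians(L[2]);a=a if np.cos(a)>0 else a+np.pi
xh=np.array([np.cos(a),np.sin(a)]);yh=np.array([-xh[1],xh[0]])
print("tin length",(T[0]-Bt[0])@xh)
c=xh*((T[0]+Bt[0])@xh/2)+yh*(L[0]@yh-52.5);print("tin centre",c)
xt=(edge(tin,1,"min",25,130,90)[0]);
Z=t[2]-35.8+19
l=edge(lid,0,"min",135,270,Z);r=edge(lid,0,"max",135,270,Z);f=edge(lid,1,"min",215,430,Z)
print("lid angles",l[2],r[2],f[2]);
a=np.radians(f[2])+np.pi/2; a=a if np.cos(a)>0 else a+np.pi
a=np.arctan2(np.sin(a),np.cos(a));lx=np.array([np.cos(a),np.sin(a)]);ly=np.array([-lx[1],lx[0]])
print("lid width",(l[0]-r[0])@ly)
lc=lx*(f[0]@lx-83)+ly*((l[0]+r[0])@ly/2)
print("lid centre",lc,"rel tcp tool",M[:2,:2].T@(lc-t[:2]),"lid yaw",np.degrees(a),"tool yaw",np.degrees(np.arctan2(M[1,0],M[0,0])))
E
```

```text
tin angles L,T,B 21.14861 -68.46794 -68.92102
tin length 158.72864
tin centre [555.8749  186.69016]
lid angles 22.240528 48.486084 -68.9437
lid width 100.18573
lid centre [548.7482   -22.114822] rel tcp tool [ 0.22566484 -4.82189035] lid yaw 21.056297 tool yaw 21.137800362435186
```

```bash
python3 -m handwheel '{"delta_pos":[[0,-39,0],[0,-39,0],[0,-39,0],[0,-39,0],[0,-39,0],[0,-39,0],[0,-39,0],[0,-39,0],[0,-39,0],[0,-39,0],[0,0,0],[0,0,0]],"twist":[0,0,0,0,0,0,0,0,0,0,0,0]}'
python3 -m handwheel '{"delta_pos":[[0,0,0]],"twist":[0]}' >/dev/null
python3 - <<'E'
from h import *
go([555.5,185.5,243],21)
p=ctrl.camera_params("wrist");im=ctrl.camera("wrist");s,t,M=tool();cv2.imwrite("pics/w4.png",im)
np.savez("w4.npz",t=t,M=M,**{k:np.array(v) for k,v in p.items()})
for b in blobs(im,*BLUE): print(b.mean(0),b.min(0),b.max(0),len(b),rect(onz(p,b,90)))
E
```

```text
t: 9.68
tcp_pos: [410.3, 335.9, 243.7]
orientation: [0.0, 0.983, 0.183, 0.0]
contact_force: [-0.5, -0.7, -2.4]
width: 17.8
finger_force: 30.0
t 9.8 tcp [411.  335.1 243.7] yaw 20.98 F [ 0.3  0.1 -2.5] w 17.6 tool delta [ 81.3 191.4   0.9] tilt [ 3.e-04 -7.e-04 -1.e+00] ('twist', np.float64(-0.0003))
[532.2046371  100.02217742] [440  29] [626 224] 992 (array([549.7, 201.3]), array([159.7, 135.8]), 21.18)
[316.47623163 171.53414002] [205 124] [439 283] 2314 (array([426.2, 341.7]), array([201.4, 147.1]), -69.09)
[376.93445378 229.40504202] [307 187] [433 283] 595 (array([416.6, 291.5]), array([114.7,  93.5]), -69.04)
[226.24669604 158.51101322] [207 131] [247 186] 227 (array([438. , 433.6]), array([40.9, 39.2]), -52.29)
```

View pics/w4.png

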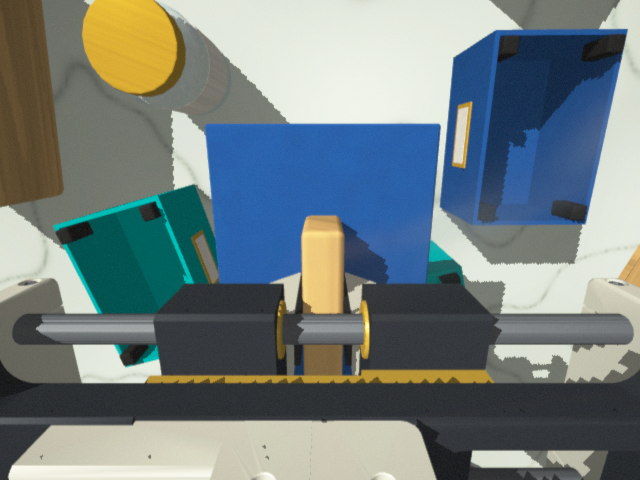

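The tin is now at the right of the wrist view: rim corners (497,31), (626,30) and (586,223). The lid is unchanged in the hand. I'll fit the right-hand side of the rim and average it with the earlier view.

```bash
python3 - <<'E'
from h import *
z=np.load("w4.npz");p={k:z[k] for k in("vfov","cx","cy","world_from_camera")};t,M=z["t"],z["M"]
im=cv2.imread("pics/w4.png");b=max(blobs(im,*BLUE),key=lambda b:b[:,0].mean())
def ln(ax,f,lo,hi,off):
    o=1-ax;P=[]
    for c in range(lo,hi):
        v=b[b[:,o]==c][:,ax].astype(float)
        if len(v): q=[c,c];q[ax]=f(v)+off;P.append(q)
    P=onz(p,P,90)[:,:2].astype(np.float32);vx,vy,x,y=cv2.fitLine(P,cv2.DIST_HUBER,0,.01,.01).ravel()
    return np.array([x,y]),np.degrees(np.arctan2(vy,vx))
Rr=ln(0,np.max,45,210,.5);T=ln(1,np.min,505,620,-.5);B=ln(1,np.max,490,580,.5)
print(Rr[1],T[1],B[1])
a=np.radians(21.1);xh=np.array([np.cos(a),np.sin(a)]);yh=np.array([-xh[1],xh[0]])
print("len",(T[0]-B[0])@xh)
c=xh*((T[0]+B[0])@xh/2)+yh*(Rr[0]@yh+52.5);print("centre",c)
c1=np.array([555.87,186.69]);print("width L to R between views",(c1-c)@yh+105,"along",(c1-c)@xh)
m=(c+c1)/2;print("mean",m);go([*m,243.7],21.1)
# lid from w4 top edge/left edge corners
P=onz(p,[[206.5,124],[440,124]],t[2]-16.8)[:,:2];print("lid far corners in tool",(P-t[:2])@M[:2,:2])
E
```

```text
21.24328 -70.44078 -69.087906
len 159.21247201369613
centre [554.67626915 186.86520763]
width L to R between views 104.40680012341502 along 1.0506212322629886
mean [555.27313457 186.77760382]
t 9.85 tcp [411.1 335.2 243.8] yaw 20.98 F [ 0.6  0.2 -1.3] w 18.2 tool delta [ 81.5 190.2   0.2] tilt [ 3.e-04 -5.e-04 -1.e+00] ('twist', np.float64(-0.0022))
lid far corners in tool [[ 83.06406876 -54.30235871]
 [ 82.93685779  54.60472332]]
```

```bash
python3 -m handwheel '{"delta_pos":[[8,19,0],[8,19,0],[8,19,0],[8,19,0],[8,19,0],[8,19,0],[8,19,0],[8,19,0],[9,19,0],[8.5,19.2,0],[0,0,0],[0,0,0]],"twist":[0,0,0,0,0,0,0,0,0,0,-0.002,0]}'; python3 -c "
from h import *
go([555.3,186.8,130],21.1)"
```

```text
t: 11.35
tcp_pos: [554.7, 188.5, 243.6]
orientation: [-0.0, 0.983, 0.184, -0.0]
contact_force: [-0.3, 0.8, -1.8]
width: 18.0
finger_force: 30.0
t 11.35 tcp [554.7 188.5 243.6] yaw 21.22 F [-0.3  0.8 -1.8] w 18.0 tool delta [  0.    1.9 113.6] tilt [-6.e-04  5.e-04 -1.e+00] ('twist', np.float64(0.002))
```

```bash
python3 -m handwheel '{"delta_pos":[[0,1,25],[0,0,25],[0,0,25],[0,0,20],[0,0,12],[0,0,6],[0,0,0],[0,0,0]],"twist":[0,0,0,0,0,0,0,0]}'; python3 -c "
from h import *
go([555.3,186.8,122],21.1)"
```

```text
t: 12.35
tcp_pos: [555.8, 187.4, 131.4]
orientation: [-0.0, 0.983, 0.184, 0.001]
contact_force: [0.5, 0.4, -0.9]
width: 18.1
finger_force: 30.0
t 12.35 tcp [555.8 187.4 131.4] yaw 21.19 F [ 0.5  0.4 -0.9] w 18.1 tool delta [-0.7  0.3  9.4] tilt [ 1.1e-03  5.0e-04 -1.0e+00] ('twist', np.float64(0.0015))
```

```bash
python3 -m handwheel '{"delta_pos":[[0,0,3],[0,0,3],[0,0,2],[0,0,1],[0,0,0]],"twist":[0,0,0,0,0]}'; python3 -c "
from h import *
go([555.3,186.8,121],21.1)"
```

```text
t: 12.98
tcp_pos: [555.3, 187.1, 121.6]
orientation: [0.0, 0.983, 0.184, -0.0]
contact_force: [-0.1, -0.2, -2.3]
width: 18.0
finger_force: 30.0
t 12.97 tcp [555.3 187.1 121.6] yaw 21.18 F [-0.1 -0.2 -2.3] w 18.0 tool delta [-0.1  0.2  0.6] tilt [-1.e-04 -1.e-04 -1.e+00] ('twist', np.float64(0.0014))
```

```bash
for i in 1 2; do python3 -m handwheel '{"delta_pos":[[0,0,0.7],[0,0,0.0]],"twist":[0,0]}' | grep -E "tcp|contact"; done
```

```text
tcp_pos: [555.4, 187.1, 121.0]
contact_force: [0.1, -0.2, -2.2]
tcp_pos: [555.4, 187.0, 120.3]
contact_force: [0.3, -0.0, -2.2]
```

```bash
for i in 1 2; do python3 -m handwheel '{"delta_pos":[[0,0,0.6],[0,0,0.0]],"twist":[0,0]}' | grep -E "tcp|contact"; done; python3 -m handwheel '{"delta_pos":[[0,0,0],[0,0,0],[0,0,0],[0,0,0]],"twist":[0,0,0,0]}' 34
python3 -m handwheel '{"delta_pos":[[0,0,-10],[0,0,-25],[0,0,-35],[0,0,-40],[0,0,0],[0,0,0],[0,0,0]],"twist":[0,0,0,0,0,0,0]}' 
python3 - <<'E'
from h import *
go([555.3,186.8,122],21.1)
p=ctrl.camera_params("wrist");im=ctrl.camera("wrist");s,t,M=tool();cv2.imwrite("pics/w5.png",im)
for b in blobs(im,*BLUE): print(b.mean(0),b.min(0),b.max(0),len(b),rect(onz(p,b,102)))
E
```

```text
tcp_pos: [555.3, 187.0, 119.6]
contact_force: [1.7, -0.2, -2.8]
tcp_pos: [555.4, 187.1, 119.1]
contact_force: [0.0, -0.3, -2.3]
t: 14.48
tcp_pos: [555.4, 187.1, 119.2]
orientation: [0.0, 0.983, 0.184, 0.0]
contact_force: [-0.4, 0.6, 0.4]
width: 34.1
finger_force: 0.0
t: 15.35
tcp_pos: [554.7, 186.7, 228.1]
orientation: [0.0, 0.983, 0.184, -0.001]
contact_force: [-0.1, 1.2, -0.6]
width: 34.1
finger_force: 0.0
t 15.35 tcp [554.7 186.7 228.1] yaw 21.18 F [-0.1  1.2 -0.6] w 34.1 tool delta [8.000e-01 1.000e-01 1.061e+02] tilt [-1.8e-03 -8.0e-04 -1.0e+00] ('twist', np.float64(0.0015))
[331.26923077 217.76138148] [256 130] [392 313] 1274 (array([558.9, 188.7]), array([158.8, 109.8]), 21.14)
[272.94178082 150.81164384] [253 131] [295 177] 292 (array([605.2, 247.2]), array([41.9, 25.7]), 53.0)
```

View pics/w5.png

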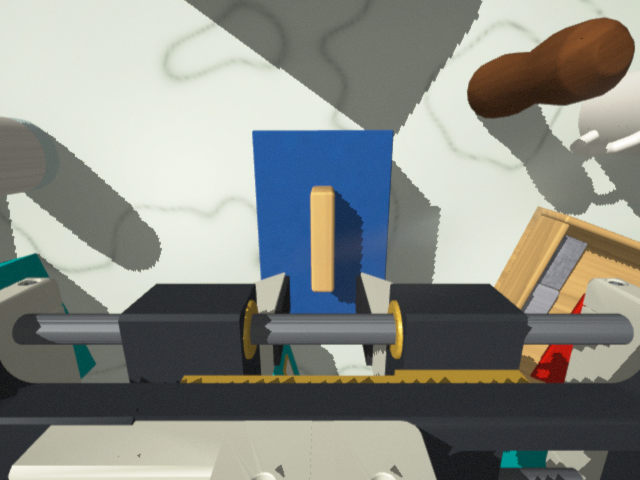

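The wrist view shows the lid sitting squarely on the tin, handle at (322,238), flange columns 253–392. Now corner 0 with the fingers closed.

```bash
python3 -m handwheel '{"delta_pos":[[23,-14,10],[23,-14,10],[22,-13,20],[0,0,30],[0,0,25],[0,0,12],[0,0,3],[0,0,0]],"twist":[0,0,0,0,0,0,0,0]}' 0; python3 -c "
from h import *
a=np.radians(21.15);go([555.3+68*np.cos(a)-41*np.sin(a),187+68*np.sin(a)+41*np.cos(a),106],21.1)"
```

```text
t: 16.4
tcp_pos: [604.3, 250.0, 119.7]
orientation: [-0.0, 0.983, 0.184, 0.0]
contact_force: [-1.0, -0.2, 0.4]
width: 0.4
finger_force: 0.0
t 16.4 tcp [604.3 250.  119.7] yaw 21.18 F [-1.  -0.2  0.4] w 0.4 tool delta [-0.4  0.1 13.7] tilt [ 7.e-04  3.e-04 -1.e+00] ('twist', np.float64(0.0014))
```

```bash
for i in 1 2 3 4; do python3 -m handwheel '{"delta_pos":[[0,0,1],[0,0,1]],"twist":[0,0]}' | grep -E "tcp|contact"; done
```

```text
tcp_pos: [604.3, 250.0, 117.8]
contact_force: [0.6, -0.4, 0.3]
tcp_pos: [604.0, 249.9, 115.1]
contact_force: [0.0, -0.4, 0.2]
tcp_pos: [604.0, 249.8, 113.0]
contact_force: [-0.7, -0.1, 0.9]
tcp_pos: [604.1, 249.9, 111.9]
contact_force: [-4.5, -2.2, 12.5]
```

```bash
for i in 1 2 3 4; do python3 -m handwheel '{"delta_pos":[[0,0,0.6],[0,0,0.6]],"twist":[0,0]}' | grep -E "tcp|contact"; done
```

```text
tcp_pos: [604.0, 249.9, 111.6]
contact_force: [-6.1, -2.2, 16.4]
tcp_pos: [604.1, 250.1, 110.7]
contact_force: [-5.5, -2.9, 16.7]
tcp_pos: [604.1, 250.1, 109.6]
contact_force: [-5.6, -2.1, 17.6]
tcp_pos: [604.2, 250.3, 108.5]
contact_force: [-5.2, -2.2, 16.7]
```

```bash
for i in 1 2 3; do python3 -m handwheel '{"delta_pos":[[0,0,0.5],[0,0,0.5]],"twist":[0,0]}' | grep -E "tcp|contact"; done
```

```text
tcp_pos: [604.2, 250.3, 107.5]
contact_force: [-5.8, -2.2, 18.4]
tcp_pos: [604.3, 250.3, 107.2]
contact_force: [-7.7, -3.1, 26.5]
tcp_pos: [604.3, 250.3, 107.0]
contact_force: [-10.9, -5.0, 34.2]
```

```bash
python3 -m handwheel '{"delta_pos":[[0,0,-4],[0,0,-22],[0,0,-30],[-34,20,0],[-34,21,0],[-34,21,0],[-34,20,0],[0,0,24],[0,0,10],[0,0,3],[0,0,0]],"twist":[0,0,0,0,0,0,0,0,0,0,0]}'; python3 -c "
from h import *
a=np.radians(21.15);go([555.3-68*np.cos(a)+41*np.sin(a),187-68*np.sin(a)-41*np.cos(a),106],21.1)"
```

```text
t: 20.52
tcp_pos: [507.1, 124.8, 122.4]
orientation: [-0.0, 0.983, 0.184, 0.0]
contact_force: [-0.1, -0.5, -0.1]
width: 0.4
finger_force: 0.0
t 20.52 tcp [507.1 124.8 122.4] yaw 21.22 F [-0.1 -0.5 -0.1] w 0.4 tool delta [-0.6  0.4 16.4] tilt [ 0.e+00  2.e-04 -1.e+00] ('twist', np.float64(0.0022))
```

```bash
for i in 1 2 3 4 5 6 7; do python3 -m handwheel '{"delta_pos":[[0,0,0.9],[0,0,0.9]],"twist":[0,0]}' | grep -E "tcp|contact"|tr '\n' ' ';echo; done
```

```text
tcp_pos: [507.0, 124.5, 120.8] contact_force: [0.2, -0.4, 0.8] 
tcp_pos: [506.8, 124.3, 118.7] contact_force: [-0.3, 0.6, -0.8] 
tcp_pos: [506.8, 124.2, 116.9] contact_force: [-0.8, 0.4, -0.1] 
tcp_pos: [506.8, 124.2, 115.0] contact_force: [-0.1, 0.2, 0.7] 
tcp_pos: [506.8, 124.2, 113.3] contact_force: [-0.5, 0.5, -0.5] 
tcp_pos: [506.8, 124.2, 111.6] contact_force: [-1.6, -1.4, 7.7] 
tcp_pos: [506.9, 124.2, 110.9] contact_force: [-5.6, -2.7, 18.2]
```

```bash
for i in 1 2 3 4 5 ; do python3 -m handwheel '{"delta_pos":[[0,0,0.5],[0,0,0.5]],"twist":[0,0]}' | grep -E "tcp|contact"|tr '\n' ' ';echo; done
```

```text
tcp_pos: [506.9, 124.2, 110.0] contact_force: [-6.4, -2.7, 19.1] 
tcp_pos: [506.9, 124.1, 109.1] contact_force: [-6.4, -2.3, 18.6] 
tcp_pos: [506.9, 124.1, 108.1] contact_force: [-6.6, -3.2, 19.3] 
tcp_pos: [506.9, 124.0, 107.3] contact_force: [-7.8, -2.4, 25.6] 
tcp_pos: [507.0, 124.0, 107.1] contact_force: [-10.4, -5.0, 35.4]
```

```bash
python3 -m handwheel '{"delta_pos":[[0,0,-4],[0,0,-22],[0,0,-30],[0,-28,0],[0,-28,0],[0,-26,0],[0,0,24],[0,0,10],[0,0,3],[0,0,0]],"twist":[0,0,0,0,0,0,0,0,0,0]}'|grep tcp; for i in 1 2 3 4 5; do python3 -m handwheel '{"delta_pos":[[0,0,0.9],[0,0,0.9]],"twist":[0,0]}' | grep -E "tcp|contact"|tr '\n' ' ';echo; done;  python3 -c "
from h import *
a=np.radians(21.15);go([555.3-68*np.cos(a)-41*np.sin(a),187-68*np.sin(a)+41*np.cos(a),106],21.1)"
```

```text
tcp_pos: [477.4, 200.4, 123.9]
tcp_pos: [477.5, 200.7, 122.3] contact_force: [-0.4, 0.5, -0.7] 
tcp_pos: [477.2, 200.7, 120.1] contact_force: [-0.3, 0.1, -0.2] 
tcp_pos: [477.2, 200.7, 118.2] contact_force: [0.0, -0.1, -0.0] 
tcp_pos: [477.2, 200.7, 116.5] contact_force: [-0.7, 0.9, -0.0] 
tcp_pos: [477.1, 200.7, 114.6] contact_force: [-0.2, -0.6, -0.5] 
t 26.02 tcp [477.1 200.7 114.6] yaw 21.18 F [-0.2 -0.6 -0.5] w 0.3 tool delta [-0.  -0.   8.6] tilt [-1.e-04 -1.e-04 -1.e+00] ('twist', np.float64(0.0015))
```

```bash
for i in 1 2 3 4 5 6; do python3 -m handwheel '{"delta_pos":[[0,0,0.6],[0,0,0.6]],"twist":[0,0]}' | grep -E "tcp|contact"|tr '\n' ' ';echo; done
```

```text
tcp_pos: [477.2, 200.7, 113.5] contact_force: [0.1, -0.4, 1.0] 
tcp_pos: [477.2, 200.7, 112.3] contact_force: [-0.5, -1.1, 0.1] 
tcp_pos: [477.3, 200.8, 111.7] contact_force: [-3.2, -2.5, 13.3] 
tcp_pos: [477.2, 200.8, 111.0] contact_force: [-4.5, -1.8, 15.4] 
tcp_pos: [477.2, 200.9, 109.9] contact_force: [-5.3, -1.5, 16.6] 
tcp_pos: [477.2, 200.9, 108.7] contact_force: [-5.2, -2.6, 14.9]
```

```bash
for i in 1 2 3 4; do python3 -m handwheel '{"delta_pos":[[0,0,0.5],[0,0,0.5]],"twist":[0,0]}' | grep -E "tcp|contact"|tr '\n' ' ';echo; done
```

```text
tcp_pos: [477.2, 200.9, 107.7] contact_force: [-5.2, -2.3, 16.4] 
tcp_pos: [477.2, 201.0, 106.8] contact_force: [-6.4, -2.3, 20.7] 
tcp_pos: [477.2, 201.0, 106.5] contact_force: [-9.8, -4.3, 32.0] 
tcp_pos: [477.3, 201.0, 106.4] contact_force: [-12.9, -7.1, 42.3]
```

```bash
python3 -m handwheel '{"delta_pos":[[0,0,-4],[0,0,-22],[0,0,-31],[34,20,0],[34,21,0],[34,21,0],[34,20,0],[0,0,24],[0,0,12],[0,0,5],[0,0,3],[0,0,0]],"twist":[0,0,0,0,0,0,0,0,0,0,0,0]}'|grep -E "tcp|contact"; for i in 1 2 3 4 ; do python3 -m handwheel '{"delta_pos":[[0,0,0.7],[0,0,0.7]],"twist":[0,0]}' | grep -E "tcp|contact"|tr '\n' ' ';echo; done;  python3 -c "
from h import *
a=np.radians(21.15);go([555.3+68*np.cos(a)+41*np.sin(a),187+68*np.sin(a)-41*np.cos(a),106],21.1)"
```

```text
tcp_pos: [633.6, 173.6, 117.0]
contact_force: [-0.5, -0.3, 0.4]
tcp_pos: [633.8, 173.5, 115.5] contact_force: [-0.1, -0.2, 0.3] 
tcp_pos: [633.8, 173.6, 114.0] contact_force: [-1.3, -0.7, 4.2] 
tcp_pos: [633.9, 173.6, 113.7] contact_force: [-4.9, -1.2, 13.6] 
tcp_pos: [633.9, 173.6, 112.6] contact_force: [-4.1, -1.5, 13.9] 
t 31.02 tcp [633.9 173.6 112.6] yaw 21.18 F [-4.1 -1.5 13.9] w 0.6 tool delta [-0.5  0.1  6.6] tilt [ 1.3e-03  2.0e-04 -1.0e+00] ('twist', np.float64(0.0014))
```

```bash
for i in 1 2 3 4 5 6; do python3 -m handwheel '{"delta_pos":[[0,0,0.5],[0,0,0.5]],"twist":[0,0]}' | grep -E "tcp|contact"|tr '\n' ' ';echo; done
```

```text
tcp_pos: [633.9, 173.6, 111.6] contact_force: [-5.4, -1.2, 13.7] 
tcp_pos: [633.9, 173.6, 110.6] contact_force: [-4.5, -1.3, 14.2] 
tcp_pos: [633.9, 173.6, 109.6] contact_force: [-4.3, -1.9, 14.3] 
tcp_pos: [633.9, 173.4, 108.6] contact_force: [-3.9, -0.6, 14.5] 
tcp_pos: [634.0, 173.4, 107.6] contact_force: [-4.1, -2.3, 13.6] 
tcp_pos: [634.0, 173.4, 106.8] contact_force: [-4.6, -2.5, 17.7]
```

```bash
for i in 1 2 3; do python3 -m handwheel '{"delta_pos":[[0,0,0.4],[0,0,0.4]],"twist":[0,0]}' | grep -E "tcp|contact"|tr '\n' ' ';echo; done
```

```text
tcp_pos: [634.1, 173.4, 106.3] contact_force: [-6.1, -2.3, 21.0] 
tcp_pos: [634.1, 173.4, 106.3] contact_force: [-9.1, -3.9, 26.9] 
tcp_pos: [634.1, 173.4, 106.2] contact_force: [-11.1, -4.5, 33.8]
```

```bash
python3 -m handwheel '{"delta_pos":[[0,0,-4],[0,0,-22],[0,0,-31],[0,-28,0],[0,-28,0],[0,-26,0],[0,0,24],[0,0,14],[0,0,9],[0,0,5],[0,0,0],[0,0,0]],"twist":[0,0,0,0,0,0,0,0,0,0,0,0]}'|grep -E "tcp|contact"; for i in 1 2 3 ; do python3 -m handwheel '{"delta_pos":[[0,0,0.5],[0,0,0.5]],"twist":[0,0]}' | grep -E "tcp|contact"|tr '\n' ' ';echo; done
```

```text
tcp_pos: [604.3, 249.9, 108.0]
contact_force: [1.0, -0.2, 0.4]
tcp_pos: [604.1, 249.9, 106.9] contact_force: [-1.9, -1.3, 5.9] 
tcp_pos: [604.2, 249.9, 106.8] contact_force: [-3.5, -2.3, 13.3] 
tcp_pos: [604.2, 250.0, 106.3] contact_force: [-6.1, -3.1, 18.4]
```

```bash
for i in 1 2 ; do python3 -m handwheel '{"delta_pos":[[0,0,0.4],[0,0,0.4]],"twist":[0,0]}' | grep -E "tcp|contact"|tr '\n' ' ';echo; done; python3 -m handwheel '{"delta_pos":[[0,0,-4],[0,0,-22],[0,0,-31],[-34,20,0],[-34,21,0],[-34,21,0],[-34,20,0],[0,0,24],[0,0,14],[0,0,9],[0,0,5],[0,0,0]],"twist":[0,0,0,0,0,0,0,0,0,0,0,0]}'|grep -E "tcp|contact"; for i in 1 2 3 ; do python3 -m handwheel '{"delta_pos":[[0,0,0.5],[0,0,0.5]],"twist":[0,0]}' | grep -E "tcp|contact"|tr '\n' ' ';echo; done
```

```text
tcp_pos: [604.2, 250.0, 106.3] contact_force: [-7.5, -4.3, 23.6] 
tcp_pos: [604.2, 250.0, 106.2] contact_force: [-9.5, -4.8, 29.4] 
tcp_pos: [506.9, 124.6, 107.8]
contact_force: [0.1, 0.6, -0.3]
tcp_pos: [507.0, 124.3, 107.2] contact_force: [-0.4, 0.5, 0.5] 
tcp_pos: [507.0, 124.3, 106.9] contact_force: [-3.9, -2.0, 15.0] 
tcp_pos: [507.1, 124.3, 106.3] contact_force: [-5.3, -2.8, 19.2]
```

```bash
python3 -m handwheel '{"delta_pos":[[0,0,0.5],[0,0,0.5]],"twist":[0,0]}' | grep -E "tcp|contact"|tr '\n' ' '; python3 -m handwheel '{"delta_pos":[[0,0,-4],[0,0,-25],[0,0,-35],[0,0,-40],[0,0,-20],[34,-21,0],[34,-20,0],[0,0,0],[0,0,0],[0,0,0]],"twist":[0,0,0,0,0,0,0,0,0,0]}'|grep -E "tcp|contact"
python3 - <<'E'
from h import *
go([555.3,187,141],21.1)
p=ctrl.camera_params("wrist");im=ctrl.camera("wrist");cv2.imwrite("pics/w6.png",im)
b=blobs(im,*BLUE)[0];print(rect(onz(p,b,95)))
E
```

```text
tcp_pos: [507.1, 124.3, 106.1] contact_force: [-9.0, -3.5, 32.6] tcp_pos: [555.0, 186.0, 227.9]
contact_force: [0.5, 0.4, -0.3]
t 39.77 tcp [555.  186.  227.9] yaw 21.13 F [ 0.5  0.4 -0.3] w 0.5 tool delta [ 0.7 -0.9 86.9] tilt [-3.e-04 -7.e-04 -1.e+00] ('twist', np.float64(0.0004))
(array([561.5, 154.4]), array([86.5, 44.9]), 22.24)
```

View pics/w6.png

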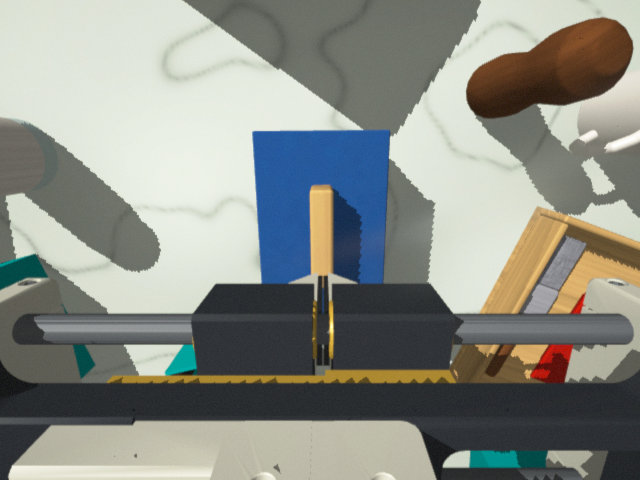

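The lid is unmoved and flush; all four corners bottomed at TCP z of about 106.3. Now the confirming push on the handle at (322,230).

```bash
python3 -m handwheel '{"delta_pos":[[0.5,-0.5,25],[0,0,25],[0,0,20],[0,0,9],[0,0,3],[0,0,0],[0,0,0]],"twist":[0,0,0,0,0,0,0]}'|grep -E "tcp|contact"; for i in 1 2 3 4 ; do python3 -m handwheel '{"delta_pos":[[0,0,0.6],[0,0,0.6]],"twist":[0,0]}' | grep -E "tcp|contact"|tr '\n' ' ';echo; done
```

```text
tcp_pos: [556.1, 187.9, 146.7]
contact_force: [0.4, -0.9, 0.1]
tcp_pos: [555.7, 187.8, 144.9] contact_force: [0.2, 0.1, -0.1] 
tcp_pos: [555.6, 187.7, 143.5] contact_force: [-0.1, 0.9, -0.0] 
tcp_pos: [555.7, 187.7, 142.2] contact_force: [0.1, -0.0, 0.2] 
tcp_pos: [555.7, 187.7, 141.1] contact_force: [-0.2, 0.0, 0.8]
```

```bash
for i in 1 2 3 4 ; do python3 -m handwheel '{"delta_pos":[[0,0,0.4],[0,0,0]],"twist":[0,0]}' | grep -E "tcp|contact"|tr '\n' ' ';echo; done
```

```text
tcp_pos: [555.6, 187.7, 140.7] contact_force: [-0.3, -0.5, -0.1] 
tcp_pos: [555.7, 187.7, 140.6] contact_force: [-2.3, 0.7, 4.2] 
tcp_pos: [555.7, 187.8, 140.5] contact_force: [-3.6, 0.1, 7.8] 
tcp_pos: [555.7, 187.7, 140.5] contact_force: [-4.0, -1.4, 11.4]
```

```bash
python3 -m handwheel '{"delta_pos":[[0,0,0.5],[0,0,0.4],[0,0,0],[0,0,0]],"twist":[0,0,0,0]}'|grep -E "t:|tcp|contact"
```

```text
t: 43.2
tcp_pos: [555.8, 187.8, 140.4]
contact_force: [-7.0, -2.2, 20.4]
```

```bash
for i in 1 2 3; do python3 -m handwheel '{"delta_pos":[[0,0,0],[0,0,0],[0,0,0],[0,0,0]],"twist":[0,0,0,0]}'|grep -E "contact"; done
python3 -m handwheel '{"delta_pos":[[0,0,-3],[0,0,-10],[0,0,-25],[0,0,-35],[0,0,-30],[0,0,0],[0,0,0],[0,0,0],[0,0,0]],"twist":[0,0,0,0,0,0,0,0,0]}'
python3 - <<'E'
from h import *
im=ctrl.camera("wrist");cv2.imwrite("pics/w7.png",im)
print(cv2.absdiff(im,cv2.imread("pics/w6.png"))[130:280,240:400].mean())
E
```

```text
contact_force: [-6.8, -3.3, 19.2]
contact_force: [-6.5, -3.3, 19.2]
contact_force: [-6.1, -4.0, 19.5]
t: 45.82
tcp_pos: [555.3, 187.6, 240.8]
orientation: [0.0, 0.983, 0.184, -0.001]
contact_force: [-0.6, -0.2, 0.1]
width: 0.2
finger_force: 0.0
9.049
```

```bash
python3 -c "
from plant import ctrl
print(ctrl.hand_in())"
```

```text
the job is handed in; nothing more can be done
None
```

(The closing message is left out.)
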